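Close the puncture-repair kit and count it

TASK

Put the loose blue lid squarely onto the open blue kit box on the sloped stand, set down rather than dropped, so that it sits fully home on the rim, and let go of it. Only when the kit is closed, count it: swing the red-knobbed lever of the tally counter all the way to its stop, then release it so that it springs back to rest. Leave the other things on the shelf where they are.

Things in the scene. Friction and masses are not known exactly. Their poses are not given: they have to be found in the camera images.
- lid: loose blue lid, 142 x 112 mm (x, y), lying flat, right way up: 4 mm plate over a 14 mm deep, 3 mm thick skirt (inside 136 x 106 mm); about 0.2 kg. Yellow grip bar on top: 24 mm wide along x, 70 mm along y, from 18 to 52 mm above the skirt edge. Origin: centre of the skirt edge plane; z up through the bar. A half turn about z fits equally well
- lid_grip (a point): centre of the lid's yellow grip bar, 36 mm above the lid's origin along the lid's z; axes as the lid's
- stand: fixed dark steel stand, foot 170 x 125 mm (x, y), that carries the kit box. Origin: centre of its underside; z up, its -x side (the low side of the slope) turned roughly towards the robot
- kit_box: open blue box fixed on the stand, 130 x 100 x 55 mm (x, y, z) outside, 4 mm walls, contents below the rim. Leans 30 degrees (0.52 rad) to the stand's -x side. Origin: centre of its underside; x up the slope (long side), y level, z out of its mouth. Lid fully home: its origin 41 mm up this z, 3 mm play all round, its x along this x (either way)
- kit_rim (a point): centre of the box's mouth, level with the rim, 55 mm from the box's origin along its z; axes as the box's
- counter: fixed grey tally counter, 130 x 120 mm foot, housing 60 mm high, white number drums in a black window on top. Origin: centre of its underside; z up. The lever's upright turning axis goes through the origin
- tally_axis (a point): where the lever's turning axis leaves the counter's top, 60 mm above the table; z up along the axis
- tally_knob (a point): point on the red upright round knob at the end of the steel lever: 20 mm diameter, 46 mm tall, from 64 to 110 mm above the table; this point lies on its centre line 90 mm above the table and 95 mm from the turning axis. It moves with the lever
- tally (a joint): angle of the counter's sprung lever (rad): 0 at rest, grows anticlockwise seen from above, stop at 1.0. At rest the lever points 0.5 rad clockwise of the counter's -x direction, at the stop 0.5 rad anticlockwise of it. The spring pushes back with about 2 N at the knob at rest, 5 N at the stop
- tyre_lever: bystander: flat steel tyre lever, 230 mm long along its x, 20 mm wide, 13 mm high; origin under its middle
- valve_tool: bystander: chrome cross-shaped valve core tool, 75 x 60 mm, bars 14 mm thick, lying flat; origin under its middle
- trim_tool: bystander: black plastic trim clip remover, 205 mm long along x, 26 mm wide, 18 mm high, forked at +x; origin under its middle
- jar: bystander: empty glass jar, 72 mm diameter, 105 mm tall, upright; origin at the centre of its underside
- spray_can: bystander: green spray can, 64 mm diameter, 170 mm tall, upright; origin at the centre of its underside
There are look-alikes about, which are no part of the job. Of the things like the lid, leave any that is brown or green; of the rest the smaller one is meant.

How it is judged:
By the outcome, as a careful person would: the job done as asked, in the order asked, and still so for the second after the job is handed in, with the robot touching nothing.
It also fails if it takes over 64 s, if anything falls off the work surface, if the arm or the gripper's body presses on something with over 40 N, if the wrist force passes 120 N, or if a joint passes its speed limit or range.

ROBOT

A 6-joint arm with a two-finger parallel gripper is mounted at the origin on the work surface. World frame = base frame: x ahead of the robot, y to its left, z up, the work surface at z = 0. Lengths are in m, angles in rad, forces in N, time in s.
With the tool pointing down it reaches from about 0.4 to 0.825 m from the base axis. Payload 7 kg.
Tool frame: the origin (TCP) lies midway between the tips of the shut fingers; the grasp point (between the pads) lies 19 mm behind it; z points along the fingers, y is the line along which they close (so a half turn about z gives the same grasp; the last joint's range is limited). The gripper opens to 88 mm and grips with 3 to 60 N. Pads are 19 mm wide; open, the fingers measure 130 mm over their backs; the gripper's body (78 mm by 193 mm) begins 47 mm behind the grasp point.
Start: joints at [-0.822, 0.359, 0.012, 0, -1.224, -0.288], TCP at [0.3, -0.605, 0.227] pointing down, gripper open.
Joint ranges: [-3.07, 3.07], [-1.43, 2.12], [-1.02, 1.25], [-3.03, 1.67], [-3.05, -0], [-3.03, 3.03]. Speed limits (rad/s): [2.39, 2.39, 3.01, 3.14, 3.14, 3.14].

INTERFACE

Orientations are given as [roll, pitch, yaw] about the fixed x, y, z axes, in that order (R = Rz(yaw) Ry(pitch) Rx(roll)).
In Python, from station import arm, grab_frame, camera_params, spot_in gives the robot as it stands.
- The arm moves only by the shell command python3 -m jog 'ROWS' [FORCE]. ROWS is JSON, a list that holds one entry, the list of rows, each a list of 7 numbers: the shift along the tool's x, y, z in mm, then the turn, a rotation vector about the tool's x, y, z in rad, then the finger opening in mm, from 0 to 87.6. In form: [[[x, y, z, wx, wy, wz, fingers], ...]]. A call has 1 to 20 rows; each row is the pose to reach, as a shift and turn from the pose commanded when the call began, along the tool's axes at that moment; what a row does not reach only later rows make up. A row lasts 1/8 s, in which the tool goes at most 62.5 mm and 10.7 degrees, less where a joint would pass 70% of its speed; a pose out of reach is approached as far as the arm can. A call with a gripper value outside its range is refused whole. The fingers move at their own pace and stop on an object; FORCE is the grip in N (left out, the last holds). Time passes only in rows, so rows that repeat a pose let the fingers close. It gives the time, the measured TCP pose, the force, the opening and the grip force at its end, in the units of the state.
- arm.get_state(): the state, without advancing time (a new reading comes with each control period).
- grab_frame(name): name is "side" or "top" or "wrist"; returns (picture, depth): 480x640x3 uint8, blue, green, red; 480x640 float32, m along the optical axis (not along the pixel's ray), 0 where there is no reading.
- camera_params(name): a dict with "mtx" (3x3 intrinsics, pixels), "k1" (the pictures are not rectified: a ray, as slopes to the right and down, at radius r is drawn at 1 + k1 r^2 times it, then the intrinsics apply), "R" (3x3) and "t" (3): a world point X has camera coordinates R X + t. Camera axes: x right, y down, z forward; pixel columns grow to the right and rows downward; lengths in m; the calibration is good to about 2 mm. A picture is of the moment at which its call begins: read the wrist's pose just before it. camera_params takes no time and is no camera call; for the wrist camera it gives the pose at the moment of the call.
- arm.job_done(): hands the job in; it is judged then, once.
Trained networks look in the newest picture that a camera, given by its name, has taken for a name from the list of things; names that differ only in an ending like _2 or _b are one class to them, and where a whole thing is asked for, a point or a joint stands for the part that bears it (a point fixed in the world has none). Each returns a list of dicts, best first, with "confidence" (0 to 1); they miss things now and then, are a little off and sometimes report something else, mostly with a low value. They report only what shows in the picture. A call takes as long as a camera call. They do not tell look-alikes from the thing itself.
- spot_in(query, camera): "uv" ([column, row] in pixels, amid what is visible of it).
The state is a dict: "t": time; "q": joint angles; "qd": joint speeds; "joint_efforts": joint torques, N m; "eef_pos": TCP position; "ee_rot": TCP orientation; "force": force on the tool from outside, world axes, zero at the start; "moment": the same for the moment, N m; "width": finger opening in m; "gripper_force": force on a finger pad.
Only numpy, scipy, OpenCV 4.12 (cv2) and the standard library are available. Lean on these libraries where they do the work, as an engineer would, in place of code of your own. Each camera call takes 0.05 s, during which the arm holds its last target. There are 200 camera calls.

## Working session

There is one attempt and no reset: what is moved stays moved. The work goes in short steps, Python scripts to look and compute and a shell command to move; the robot and the scene stay as the last step left them, time stands still between calls to the robot, and variables do not carry over. Pictures are saved under pics/ and viewed, at most 14 in all, crops included, and the job is handed in when it is done.

```bash
mkdir -p pics; ls; python3 - <<'E'
from station import *
import cv2,numpy as np
for c in ("top","side"):
    p,d=grab_frame(c); cv2.imwrite(f"pics/{c}0.png",p); np.savez(f"{c}0.npz",p=p,d=d)
    for n in ("lid","kit_box","counter","tally_knob","stand","jar","spray_can"):
        print(c,n,[(np.round(s["uv"]).tolist(),round(s["confidence"],2)) for s in spot_in(n,c)[:4]])
print(arm.get_state()["t"])
E
```

```text
pics
top lid [([457.0, 335.0], 0.96), ([136.0, 301.0], 0.75), ([364.0, 207.0], 0.58), ([248.0, 338.0], 0.58)]
top kit_box [([490.0, 204.0], 0.57)]
top counter [([239.0, 226.0], 0.72)]
top tally_knob [([221.0, 237.0], 0.62)]
top stand [([482.0, 212.0], 0.93)]
top jar [([350.0, 126.0], 0.87)]
top spray_can [([175.0, 138.0], 0.76)]
side lid [([437.0, 204.0], 0.86), ([290.0, 435.0], 0.67), ([375.0, 347.0], 0.65), ([315.0, 219.0], 0.55)]
side kit_box [([355.0, 140.0], 0.93)]
side counter [([266.0, 310.0], 0.88), ([311.0, 220.0], 0.62)]
side tally_knob [([275.0, 309.0], 0.77)]
side stand [([358.0, 149.0], 0.92)]
side jar [([238.0, 188.0], 0.62)]
side spray_can []
0.8
```

View pics/top0.png

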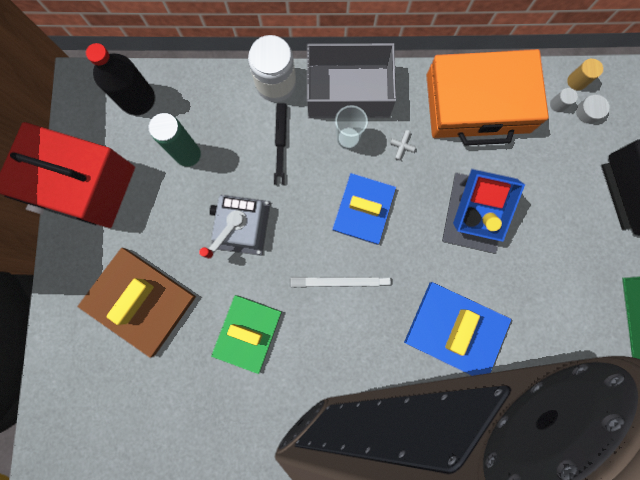

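View pics/side0.png

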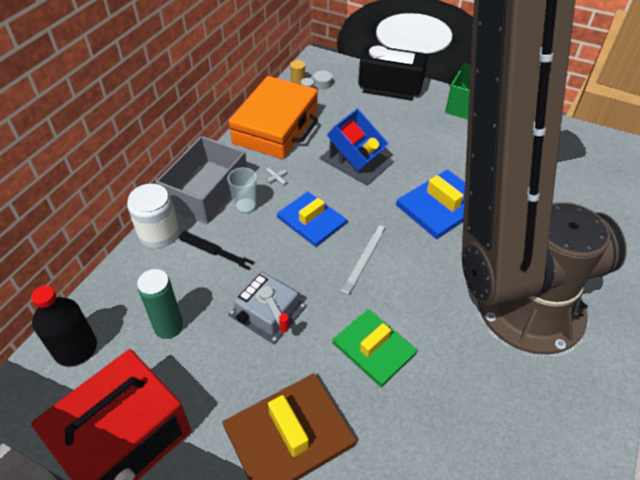

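Top picture: four lid-like things. Brown (136,301) and green (248,335) are to be left. Of the two blue ones, the one at (457,330) is larger and the one at (366,208) is smaller, so (366,208) fits. The kit box is at (490,205), the counter at (239,225) and the red knob at (206,252). Next I'll measure them and confirm with a crop.

```bash
cat > h.py <<'E'
import numpy as np,cv2
from station import *
from scipy.spatial.transform import Rotation as Ro
def cloud(c,p=None,d=None,cp=None):
    cp=cp or camera_params(c)
    if p is None: p,d=grab_frame(c)
    K=np.array(cp["mtx"],float);k=cp["k1"]
    v,u=np.mgrid[0:480,0:640].astype(np.float64)
    uv=np.stack([u.ravel(),v.ravel()],1)[:,None]
    s=cv2.undistortPoints(uv,K,np.array([k,0,0,0.]))[:,0].reshape(480,640,2)
    X=np.dstack([s[...,0]*d,s[...,1]*d,d])
    R=np.array(cp["R"]);t=np.array(cp["t"])
    W=(X-t)@R
    W[d==0]=np.nan
    return p,d,W
def mask(p,col):
    h=cv2.cvtColor(p,cv2.COLOR_BGR2HSV);H,S,V=cv2.split(h)
    lo={"blue":(105,130),"yellow":(22,34),"red":(0,6)}[col]
    return (H>=lo[0])&(H<=lo[1])&(S>140)&(V>50)
def T(pos,R):
    M=np.eye(4);M[:3,:3]=R;M[:3,3]=pos;return M
def tcp(st=None):
    st=st or arm.get_state(); return T(st["eef_pos"],Ro.from_euler("xyz",st["ee_rot"]).as_matrix())
def rows(M,base):
    D=np.linalg.inv(base)@M
    return np.round(D[:3,3]*1000,1),np.round(Ro.from_matrix(D[:3,:3]).as_rotvec(),3)
E
python3 - <<'E'
from h import *
f=np.load("top0.npz");p,d,W=cloud("top",f["p"],f["d"])
cv2.imwrite("pics/crop.png",cv2.resize(p[150:390,190:540],None,fx=2.2,fy=2.2,interpolation=cv2.INTER_CUBIC))
def rect(n,col,u0,u1,v0,v1,z0,z1):
    m=mask(p,col);b=np.zeros_like(m);b[v0:v1,u0:u1]=1
    q=W[m&b];q=q[(q[:,2]>z0)&(q[:,2]<z1)]
    r=cv2.minAreaRect((q[:,:2]*1000).astype(np.float32))
    print(n,len(q),np.round(np.nanmedian(q,0),4),"z",np.round(np.percentile(q[:,2],[5,95]),4),"rect",np.round(r[0],1),np.round(r[1],1),round(r[2],1));return q
rect("lid plate","blue",325,405,165,250,.012,.03)
rect("lid bar","yellow",325,405,165,250,.045,.06)
rect("biglid","blue",400,520,275,380,.01,.05)
rect("bigbar","yellow",400,520,275,380,.03,.1)
q=rect("box","blue",445,535,160,250,.02,.3)
rect("knob","red",190,225,230,265,.09,.13)
g=W[190:260,205:275].reshape(-1,3);g=g[(g[:,2]>.05)&(g[:,2]<.068)]
r=cv2.minAreaRect((g[:,:2]*1000).astype(np.float32));print("counter",r)
print(tcp().round(3))
E
```

```text
lid plate 2389 [ 0.5494 -0.0114  0.0165] z [0.0135 0.0195] rect [559.6 -12.6] [111.3 142.8] 72.3
lid bar 314 [ 0.5581 -0.011   0.0503] z [0.0466 0.0532] rect [558.6 -11.8] [68.3 23.8] 71.5
biglid 4950 [ 0.2806 -0.2018  0.0229] z [0.0198 0.0259] rect [ 280.6 -213.2] [190.  148.5] 64.5
bigbar 855 [ 0.2811 -0.2085  0.0674] z [0.0419 0.0705] rect [ 280.8 -211.8] [33.2 91.3] 65.5
box 2032 [ 0.5474 -0.277   0.0699] z [0.0322 0.1279] rect [ 549.9 -272.4] [103.2 135.7] 77.0
knob 75 [0.4455 0.3307 0.1078] z [0.0955 0.1104] rect [445.7 332.6] [16.9 16.2] 5.4
counter ((504.5231018066406, 279.2904357910156), (102.19795989990234, 141.6663360595703), 82.25182342529297)
[[-0.896 -0.445  0.     0.3  ]
 [-0.445  0.896 -0.    -0.605]
 [-0.    -0.    -1.     0.227]
 [ 0.     0.     0.     1.   ]]
```

View pics/crop.png

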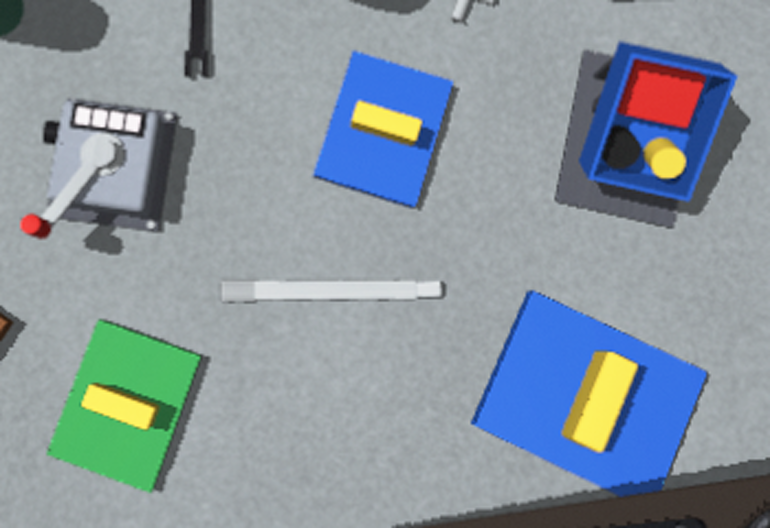

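The crop confirms it. The blue lid at crop (385,130), which is top (366,208), measures 143 x 111 mm, while the other blue one at crop (590,390) is 190 x 148. The target is the lid at (366,208). Next I fit the box and counter and work out the hover pose.

```bash
cat >> h.py <<'E'
from scipy.optimize import minimize
def boxR(yaw): return (Ro.from_euler("z",yaw)*Ro.from_euler("y",-np.pi/6)).as_matrix()
def fitbox(q):
    """rim points of the box: yaw by min bounding rectangle in box frame"""
    best=None
    for yaw in np.deg2rad(np.arange(-30,5,.5)):
        b=q@boxR(yaw); top=np.percentile(b[:,2],98); r=b[b[:,2]>top-.006]
        lo=np.percentile(r[:,:2],1,axis=0);hi=np.percentile(r[:,:2],99,axis=0);s=hi-lo
        if best is None or s[0]*s[1]<best[0]: best=(s[0]*s[1],yaw,s,np.array([*(lo+hi)/2,np.median(r[:,2])]),len(r))
    _,yaw,s,c,n=best
    return yaw,s,boxR(yaw)@c,n
def pick(W,p,col,lo,hi):
    m=mask(p,col)&np.all((W>lo)&(W<hi),axis=2);return W[m]
E
python3 - <<'E'
from h import *
f=np.load("top0.npz");p,d,W=cloud("top",f["p"],f["d"])
yaw,s,c,n=fitbox(pick(W,p,"blue",[.45,-.37,.02],[.65,-.19,.2]));print("top",np.rad2deg(yaw),s,c,n)
f=np.load("side0.npz");p2,d2,W2=cloud("side",f["p"],f["d"])
yaw,s,c,n=fitbox(pick(W2,p2,"blue",[.45,-.37,.02],[.65,-.19,.2]));print("side",np.rad2deg(yaw),s,c,n)
q=pick(W2,p2,"yellow",[.5,-.08,.045],[.62,.06,.06]);print("side bar",cv2.minAreaRect((q[:,:2]*1000).astype(np.float32)))
q=pick(W2,p2,"red",[.4,.28,.06],[.5,.38,.13]);print("side knob",np.median(q,0),len(q))
# counter top face and hub
g=W[190:260,205:275].reshape(-1,3)
for a,b in ((.056,.063),(.064,.072),(.072,.09)):
    k=g[(g[:,2]>a)&(g[:,2]<b)];print(a,len(k),np.median(k,0),cv2.minAreaRect((k[:,:2]*1000).astype(np.float32)))
Y=np.deg2rad(162);y=np.array([np.cos(Y),np.sin(Y),0]);z=np.array([0,0,-1.]);x=np.cross(y,z)
print(rows(T([.5586,-.012,.2],np.c_[x,y,z]),tcp()))
E
```

```text
top 4.5 [0.13322563 0.06018173] [ 0.53313056 -0.30412943  0.10059515] 232
side -29.000000000000004 [0.13314751 0.06684923] [ 0.54751341 -0.23965115  0.10173578] 134
side bar ((559.23046875, -10.133529663085938), (70.68416595458984, 27.55266571044922), 74.05093383789062)
side knob [0.44483916 0.33987912 0.10267319] 144
0.056 1482 [0.52364386 0.27135214 0.05901142] ((518.5098876953125, 277.45526123046875), (99.89177703857422, 111.1878433227539), 83.42852020263672)
0.064 290 [0.48829885 0.30074722 0.06916166] ((497.7933044433594, 288.85784912109375), (61.03312683105469, 143.8030548095703), 71.07958221435547)
0.072 158 [0.5171652  0.27900231 0.0737643 ] ((484.18475341796875, 298.92047119140625), (28.3787841796875, 118.11775970458984), 58.93037033081055)
(array([-495. ,  415.9,   26.6]), array([-0.   ,  0.   , -0.796]))
```

```bash
python3 -m jog '[[[-495,416,27,0,0,-0.796,70],[-495,416,27,0,0,-0.796,70],[-495,416,27,0,0,-0.796,70],[-495,416,27,0,0,-0.796,70],[-495,416,27,0,0,-0.796,70],[-495,416,27,0,0,-0.796,70],[-495,416,27,0,0,-0.796,70],[-495,416,27,0,0,-0.796,70],[-495,416,27,0,0,-0.796,70],[-495,416,27,0,0,-0.796,70],[-495,416,27,0,0,-0.796,70],[-495,416,27,0,0,-0.796,70],[-495,416,27,0,0,-0.796,70],[-495,416,27,0,0,-0.796,70],[-495,416,27,0,0,-0.796,70]]]'
python3 - <<'E'
from h import *
cp=camera_params("wrist");p,d=grab_frame("wrist");p,d,W=cloud("wrist",p,d,cp)
cv2.imwrite("pics/w1.png",p)
q=pick(W,p,"yellow",[.5,-.1,.045],[.65,.08,.06]);print(len(q),cv2.minAreaRect((q[:,:2]*1000).astype(np.float32)) if len(q)>5 else 0)
q=pick(W,p,"blue",[.4,-.15,.01],[.7,.12,.03]);print(len(q),cv2.minAreaRect((q[:,:2]*1000).astype(np.float32))if len(q)>5 else 0)
print(tcp().round(4))
p,d,W=cloud("top");cv2.imwrite("pics/t1.png",p);np.savez("t1.npz",p=p,d=d)
E
```

```text
t: 2.68
eef_pos: [0.5583, -0.0128, 0.1998]
ee_rot: [-3.141, 0.0, -1.886]
force: [0.4, 0.5, 0.5]
width: 0.07
gripper_force: 0.0
2674 ((561.2442016601562, -14.635448455810547), (68.7861557006836, 22.745349884033203), 72.27886962890625)
19351 ((561.4705810546875, -13.714439392089844), (111.73596954345703, 141.28724670410156), 71.96746063232422)
[[-3.100e-01 -9.507e-01  3.000e-04  5.583e-01]
 [-9.507e-01  3.100e-01  1.000e-04 -1.260e-02]
 [-2.000e-04 -2.000e-04 -1.000e+00  1.998e-01]
 [ 0.000e+00  0.000e+00  0.000e+00  1.000e+00]]
```

View pics/w1.png

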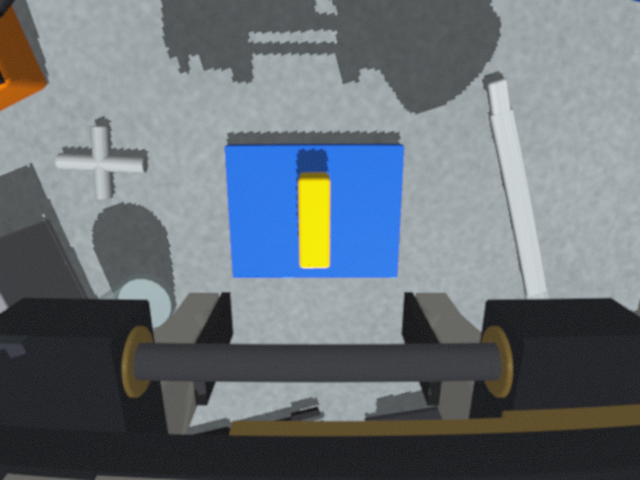

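Wrist view: the blue lid with its yellow bar at (315,222) is square to the fingers, and the offset is about 1–2 mm. I go down and grip.

```bash
python3 -m jog '[[[0,-1,50,0,0,0,70],[0,-1,100,0,0,0,70],[0,-1,140,0,0,0,70],[0,-1,165,0,0,0,70],[0,-1,176,0,0,0,70],[0,-1,176,0,0,0,70],[0,-1,176,0,0,0,20],[0,-1,176,0,0,0,20],[0,-1,176,0,0,0,20],[0,-1,176,0,0,0,20],[0,-1,176,0,0,0,20],[0,-1,176,0,0,0,20],[0,-1,176,0,0,0,20],[0,-1,176,0,0,0,20]]]' 40
```

```text
t: 4.53
eef_pos: [0.5596, -0.0121, 0.0237]
ee_rot: [-3.141, 0.0, -1.885]
force: [-0.5, 0.2, 3.4]
width: 0.0238
gripper_force: 40.0
```

```bash
python3 -m jog '[[[0,0,-20,0,0,0,20],[0,0,-60,0,0,0,20],[20,0,-120,0,0,0,20],[50,0,-180,0,0,0,20],[80,0,-240,0,0,0,20],[100,0,-280,0,0,0,20],[100,0,-300,0,0,0,20],[100,0,-300,0,0,0,20],[100,0,-300,0,0,0,20]]]'
python3 - <<'E'
from h import *
print(tcp().round(4))
cp=camera_params("wrist");p,d=grab_frame("wrist");np.savez("w2.npz",p=p,d=d,R=cp["R"],t=cp["t"],mtx=cp["mtx"],k1=cp["k1"])
cv2.imwrite("pics/w2.png",p)
p,d=grab_frame("side");np.savez("s2.npz",p=p,d=d)
E
```

```text
t: 5.65
eef_pos: [0.5278, -0.1069, 0.3216]
ee_rot: [3.139, -0.0, -1.885]
force: [0.5, 0.6, -2.6]
width: 0.0241
gripper_force: 40.0
[[-3.088e-01 -9.511e-01 -2.900e-03  5.278e-01]
 [-9.511e-01  3.088e-01  5.000e-04 -1.069e-01]
 [ 4.000e-04  2.900e-03 -1.000e+00  3.216e-01]
 [ 0.000e+00  0.000e+00  0.000e+00  1.000e+00]]
```

View pics/w2.png

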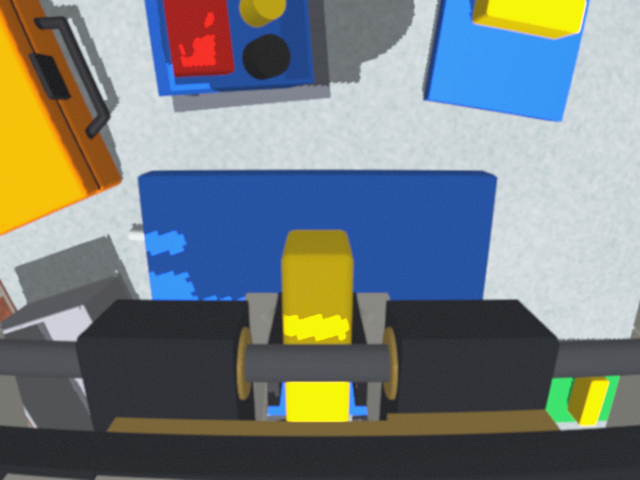

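Wrist view: the lid hangs square in the grip, with its front edge at row 172. The box is cut off at the top edge (155–315, 0–95), so I shift a little to see its whole rim.

```bash
python3 -m jog '[[[30,0,0,0,0,0,20],[60,0,0,0,0,0,20],[65,0,0,0,0,0,20],[65,0,0,0,0,0,20]]]'
python3 - <<'E'
from h import *
print(tcp().round(4))
cp=camera_params("wrist");p,d=grab_frame("wrist");np.savez("w3.npz",p=p,d=d,R=cp["R"],t=cp["t"],mtx=cp["mtx"],k1=cp["k1"])
cv2.imwrite("pics/w3.png",p)
p,d,W=cloud("wrist",p,d,cp)
q=pick(W,p,"blue",[.43,-.38,.03],[.67,-.18,.17])
print(len(q),q.min(0),q.max(0))
# box-frame extents of all blue points over yaw, all walls: minimal footprint
for yy in range(-24,0,2):
    b=q@boxR(np.deg2rad(yy)); lo,hi=np.percentile(b,0.5,axis=0),np.percentile(b,99.5,axis=0); print(yy,(hi-lo).round(4),((hi-lo)[0]*(hi-lo)[1]*1e4).round(2))
E
```

```text
t: 6.25
eef_pos: [0.5083, -0.169, 0.3227]
ee_rot: [3.14, -0.0, -1.885]
force: [-0.1, 0.6, -2.1]
width: 0.0239
gripper_force: 40.0
[[-3.094e-01 -9.509e-01 -1.400e-03  5.083e-01]
 [-9.509e-01  3.094e-01  2.000e-04 -1.690e-01]
 [ 2.000e-04  1.400e-03 -1.000e+00  3.227e-01]
 [ 0.000e+00  0.000e+00  0.000e+00  1.000e+00]]
9943 [ 0.47547736 -0.3385812   0.03000552] [ 0.6306146  -0.21099178  0.13407074]
-24 [0.1392 0.1129 0.0615] 157.12
-22 [0.1374 0.1098 0.0599] 150.8
-20 [0.1354 0.1068 0.0584] 144.67
-18 [0.1335 0.104  0.0569] 138.86
-16 [0.1315 0.1011 0.0554] 132.97
-14 [0.1298 0.0989 0.0543] 128.37
-12 [0.1301 0.0993 0.0547] 129.21
-10 [0.1321 0.1018 0.056 ] 134.44
-8 [0.134  0.1046 0.0575] 140.24
-6 [0.1361 0.1077 0.059 ] 146.53
-4 [0.1382 0.1107 0.0605] 152.88
-2 [0.1402 0.1137 0.062 ] 159.39
```

View pics/w3.png

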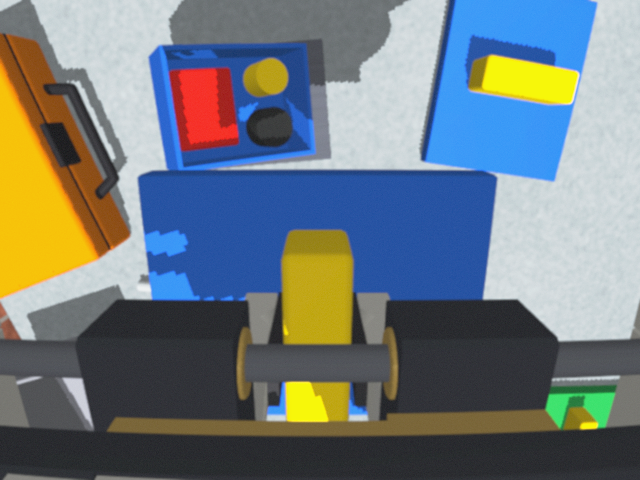

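```bash
cat > box.py <<'E'
from h import *
def box(W,p,yaw):
    q=pick(W,p,"blue",[.43,-.38,.03],[.67,-.18,.17])
    b=q@boxR(yaw);h=np.percentile(b[:,2],99)
    lo,hi=np.percentile(b,.5,axis=0),np.percentile(b,99.5,axis=0)
    r=b[b[:,2]>h-.012]; ys=[np.percentile(r[:,1],1),np.percentile(r[:,1],99)]; xs=[np.percentile(r[:,0],1),np.percentile(r[:,0],99)]
    rim=b[b[:,2]>h-.004]
    print("all",lo.round(4),hi.round(4),"rim x",np.round(xs,4),"y",np.round(ys,4),"h",round(h,4))
    return boxR(yaw)@np.array([np.mean(xs),np.mean(ys),h-.0005])
if __name__=="__main__":
    f=np.load("w3.npz");cp=dict(mtx=f["mtx"],k1=float(f["k1"]),R=f["R"],t=f["t"])
    p,d,W=cloud("wrist",f["p"],f["d"],cp)
    yaw=np.deg2rad(-13.)
    print(box(W,p,yaw).round(4))
    f=np.load("top0.npz");p2,d2,W2=cloud("top",f["p"],f["d"]);print(box(W2,p2,yaw).round(4))
    f=np.load("side0.npz");p2,d2,W2=cloud("side",f["p"],f["d"]);print(box(W2,p2,yaw).round(4))
    B=tcp();L=(W-B[:3,3])@B[:3,:3]*1000   # in tool frame, mm
    m=mask(p,"blue")&(abs(L[...,2])<15)&(abs(L[...,1])<90)&(abs(L[...,0])<80)
    q=L[m];print("lid in tool",np.percentile(q,[1,50,99],axis=0).round(1))
    for a,b in((-60,-40),(-20,-0),(40,60)):
        e=q[(q[:,1]>a)&(q[:,1]<b)];print(a,"front x",np.percentile(e[:,0],99).round(1),"z",np.median(e[:,2]).round(1))
    for a,b in((20,30),(40,50)):
        e=q[(q[:,0]>a)&(q[:,0]<b)];print("x",a,"y",np.percentile(e[:,1],[.5,99.5]).round(1),"z",np.median(e[:,2]).round(1))
E
python3 box.py
```

```text
all [ 0.4952 -0.1928 -0.2603] [ 0.6247 -0.0939 -0.2061] rim x [0.495  0.6246] y [-0.1928 -0.0938] h -0.2063
[ 0.5409 -0.272   0.1008]
all [ 0.4921 -0.1922 -0.2628] [ 0.6234 -0.0908 -0.2043] rim x [0.492  0.6233] y [-0.1924 -0.0909] h -0.2051
[ 0.5389 -0.2698  0.1007]
all [ 0.4936 -0.1948 -0.2824] [ 0.6224 -0.0883 -0.2023] rim x [0.4938 0.6226] y [-0.1928 -0.0887] h -0.2031
[ 0.5386 -0.2688  0.1028]
lid in tool [[  4.5 -69.5   4.5]
 [ 36.4  -0.7   6. ]
 [ 57.3  68.   11.3]]
-60 front x 57.2 z 5.9
-20 front x 57.3 z 6.0
40 front x 57.0 z 6.0
x 20 y [-70.2  68.8] z 5.9
x 40 y [-70.   68.5] z 5.9
```

```bash
cat > tgt.py <<'E'
from h import *
def target(h,rim=(.5403,-.2714,.1009),yaw=np.deg2rad(-13.),off=(1.,-.7,23.9)):
    B=boxR(yaw);R=np.c_[-B[:,1],-B[:,0],-B[:,2]]
    o=np.array(rim)+B[:,2]*(-.014+h/1000)
    return T(o-R@(np.array(off)/1000),R)
if __name__=="__main__":
    b=tcp();print(b[:3,3].round(4),target(0)[:3,3].round(4))
    for h in (60,24,0): print(h,*rows(target(h),b))
E
python3 tgt.py
```

```text
[ 0.5085 -0.1687  0.3229] [ 0.5351 -0.2692  0.1091]
60 [ 90.  -26.6 161.8] [ 0.524 -0.023 -0.085]
24 [ 88.4 -44.6 193. ] [ 0.524 -0.023 -0.085]
0 [ 87.3 -56.5 213.7] [ 0.524 -0.023 -0.085]
```

```bash
python3 -m jog '[[[20,-10,10,0.13,-0.006,-0.02,20],[50,-20,40,0.26,-0.012,-0.042,20],[80,-25,90,0.39,-0.017,-0.063,20],[90,-26.6,130,0.524,-0.023,-0.085,20],[90,-26.6,161.8,0.524,-0.023,-0.085,20],[90,-26.6,161.8,0.524,-0.023,-0.085,20],[90,-26.6,161.8,0.524,-0.023,-0.085,20],[90,-26.6,161.8,0.524,-0.023,-0.085,20]]]'
python3 - <<'E'
from tgt import *
b=tcp()
for h in (60,16,0): print(h,*rows(target(h),b))
cp=camera_params("wrist");p,d=grab_frame("wrist");cv2.imwrite("pics/w4.png",p);np.savez("w4.npz",p=p,d=d,R=cp["R"],t=cp["t"],mtx=cp["mtx"],k1=cp["k1"])
p,d=grab_frame("side");cv2.imwrite("pics/s4.png",cv2.resize(p[60:260,230:500],None,fx=2.9,fy=2.9))
E
```

```text
t: 7.3
eef_pos: [0.5085, -0.2629, 0.1644]
ee_rot: [-2.614, 0.0, -1.797]
force: [0.0, 0.3, -1.1]
width: 0.0238
gripper_force: 40.0
60 [0.1 4.  1.5] [-0.004  0.001  0.   ]
16 [ 0.2  4.2 45.5] [-0.004  0.001  0.   ]
0 [ 0.2  4.3 61.5] [-0.004  0.001  0.   ]
```

View pics/s4.png

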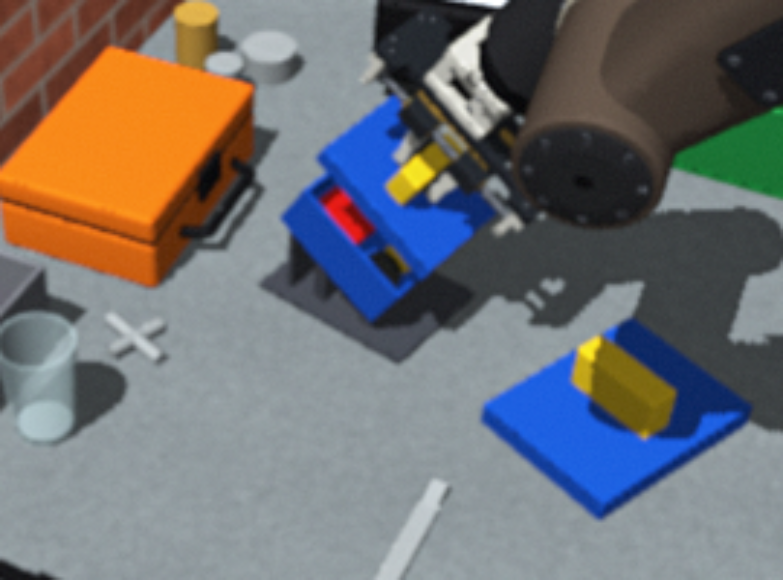

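Side crop: the lid is held parallel above the box mouth, centred to within a few mm. Next I check for settling and the residual error.

```bash
python3 -m jog '[[[0,0,0,0,0,0,20],[0,0,0,0,0,0,20]]]'; python3 - <<'E'
from tgt import *
b=tcp()
for h in (60,16,0): print(h,*rows(target(h),b))
f=np.load("w4.npz");cp=dict(mtx=f["mtx"],k1=float(f["k1"]),R=f["R"],t=f["t"])
p,d,W=cloud("wrist",f["p"],f["d"],cp)
L=(W-b[:3,3])@b[:3,:3]*1000
m=mask(p,"blue")&(abs(L[...,2]-6)<3)&(abs(L[...,1])<90)&(abs(L[...,0])<80);q=L[m];print("lid",np.percentile(q,[1,50,99],axis=0).round(1))
E
```

```text
t: 7.65
eef_pos: [0.5062, -0.2629, 0.1621]
ee_rot: [-2.617, 0.0, -1.798]
force: [-0.8, -1.3, -2.7]
width: 0.0237
gripper_force: 40.0
60 [-0.4  0.9  0.7] [-0.001  0.    -0.   ]
16 [-0.4  0.9 44.7] [-0.001  0.    -0.   ]
0 [-0.4  0.9 60.7] [-0.001  0.    -0.   ]
lid [[  3.6 -72.9   3.7]
 [ 35.3  -4.2   5.1]
 [ 56.3  65.1   6.8]]
```

```bash
python3 -m jog '[[[0,1,15,0,0,0,20],[0,1,30,0,0,0,20],[0,1,40,0,0,0,20],[0,1,42,0,0,0,20],[0,1,42,0,0,0,20],[0,1,42,0,0,0,20]]]'; python3 - <<'E'
from tgt import *
b=tcp()
for h in (16,0): print(h,*rows(target(h),b))
p,d=grab_frame("side");cv2.imwrite("pics/s5.png",cv2.resize(p[80:200,300:440],None,fx=5,fy=5,interpolation=cv2.INTER_CUBIC))
E
```

```text
t: 8.4
eef_pos: [0.5259, -0.2691, 0.1279]
ee_rot: [-2.62, 0.005, -1.795]
force: [0.4, -0.1, -1.9]
width: 0.0239
gripper_force: 40.0
16 [-1.9  1.6  4.8] [ 0.002  0.005 -0.   ]
0 [-1.8  1.6 20.8] [ 0.002  0.005 -0.   ]
```

View pics/s5.png

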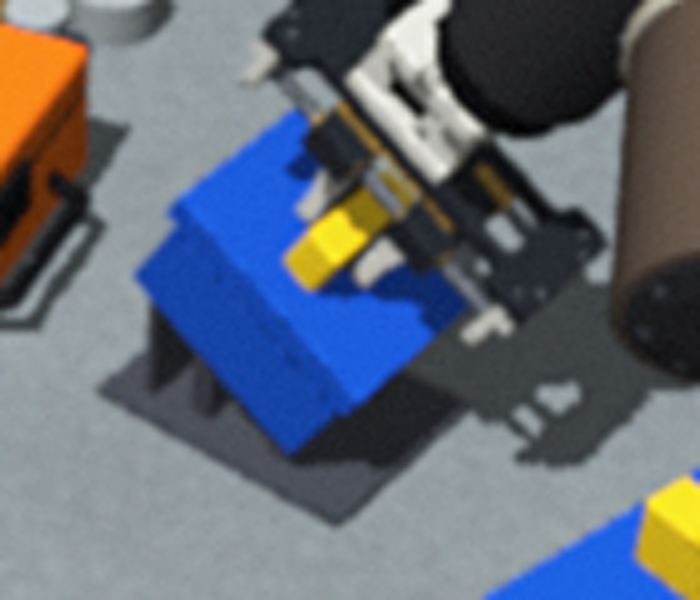

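Side crop: the lid hovers parallel, just above the rim. I make a small centring correction and lower gently.

```bash
python3 -m jog '[[[-1,1,0,0,0,0,20],[-1,1,3,0,0,0,20],[-1,1,6,0,0,0,20],[-1,1,9,0,0,0,20],[-1,1,11,0,0,0,20],[-1,1,11,0,0,0,20]]]'; python3 - <<'E'
from tgt import *
print(0,*rows(target(0),tcp()))
E
```

```text
t: 9.2
eef_pos: [0.5302, -0.2708, 0.119]
ee_rot: [-2.625, 0.009, -1.793]
force: [-0.5, 0.6, -2.1]
width: 0.0235
gripper_force: 40.0
0 [-2.5  1.  10.8] [ 0.007  0.011 -0.   ]
```

```bash
python3 -m jog '[[[0,0,0,0,0,0,20],[0,0,0,0,0,0,20],[0,0,0,0,0,0,20]]]'; python3 - <<'E'
from tgt import *
s=arm.get_state();print(np.round(s["q"],3),np.round(s["moment"],2));print(0,*rows(target(0),tcp(s)))
for i in range(3):
    grab_frame("side");print(0,*rows(target(0),tcp()))
E
```

```text
t: 9.57
eef_pos: [0.53, -0.2708, 0.1192]
ee_rot: [-2.624, 0.009, -1.793]
force: [0.3, 0.3, -2.2]
width: 0.0237
gripper_force: 40.0
[-0.177  0.106 -0.922  0.504 -0.029 -0.547] [0.45 2.14 0.04]
0 [-2.6  1.  11.1] [ 0.006  0.011 -0.   ]
0 [-2.6  1.  11.1] [ 0.006  0.011 -0.   ]
0 [-2.6  1.1 11.1] [ 0.006  0.011 -0.   ]
0 [-2.6  1.1 11.1] [ 0.006  0.011 -0.   ]
```

q5 is at −0.03, close to its limit of 0, and this costs some lateral position. A lean of about 1° about tool y should move it off the limit, so I test that at this height.

```bash
python3 -m jog '[[[-1.5,1,0,0,-0.015,0,20],[-2.5,1,0,0,-0.03,0,20],[-2.5,1,0,0,-0.03,0,20],[-2.5,1,0,0,-0.03,0,20]]]'; python3 - <<'E'
from tgt import *
s=arm.get_state();print(np.round(s["q"],3),[m for m in dir(arm) if m[0]!="_"]);print(0,*rows(target(0),tcp(s)))
E
```

```text
t: 10.22
eef_pos: [0.5294, -0.2647, 0.1143]
ee_rot: [-2.618, 0.023, -1.787]
force: [-0.2, -8.9, -1.9]
width: 0.0238
gripper_force: 40.0
[-0.173  0.111 -0.933  0.49  -0.004 -0.539] ['Unreachable', 'get_state', 'job_done']
0 [ 3.2 -3.1  7.7] [-0.     0.025 -0.002]
```

```bash
python3 -m jog '[[[0,0,-10,0,0,0,20],[0,0,-25,0,0.015,0,20],[0,0,-40,0,0.025,0,20],[0,0,-50,0,0.025,0,20],[0,0,-50,0,0.025,0,20],[0,0,-50,0,0.025,0,20]]]'; python3 - <<'E'
from tgt import *
s=arm.get_state();print(np.round(s["q"],3),s["force"]);print(60,*rows(target(60),tcp(s)))
f=np.load("w4.npz");print(np.round(tcp(s),3).tolist())
E
```

```text
t: 10.98
eef_pos: [0.5054, -0.2594, 0.1574]
ee_rot: [-2.617, 0.002, -1.797]
force: [-0.9, -0.7, -2.9]
width: 0.0238
gripper_force: 40.0
[-0.106 -0.004 -0.874  0.317 -0.189 -0.417] [-0.8563898  -0.68324227 -2.87361453]
60 [ 2.9 -2.9 -2.6] [-0.001  0.002 -0.   ]
[[-0.224, -0.843, 0.488, 0.505], [-0.974, 0.195, -0.111, -0.259], [-0.002, -0.501, -0.866, 0.157], [0.0, 0.0, 0.0, 1.0]]
```

The kinematics explain it. When the lid is home, the forearm is parallel to the tool (q5→0), and the q4 range blocks the other side. I need a grasp with the tool leaning sideways about its closing axis, which keeps the pads flat on the bar. I'll put the lid back on its spot, regrip it with a lean of −0.25 about tool y, and come back.

```bash
python3 - <<'E'
from tgt import *
b=tcp()
R=Ro.from_euler("xyz",[-np.pi,0,-1.885]).as_matrix()
for p in ([.53,-.13,.22],[.5596,-.0121,.12],[.5596,-.0121,.0245]): print(p,*rows(T(p,R),b))
E
```

```text
[0.53, -0.13, 0.22] [-131.7  -26.9  -56.6] [-0.524  0.025  0.085]
[0.5596, -0.0121, 0.12] [-253.1   21.2   31.4] [-0.524  0.025  0.085]
[0.5596, -0.0121, 0.0245] [-252.9   69.   114.1] [-0.524  0.025  0.085]
```

```bash
python3 -m jog '[[[0,0,-50,0,0,0,20],[-40,-10,-70,-0.15,0.01,0.03,20],[-80,-20,-65,-0.3,0.015,0.05,20],[-132,-27,-57,-0.45,0.02,0.07,20],[-180,-10,-20,-0.524,0.025,0.085,20],[-230,10,15,-0.524,0.025,0.085,20],[-253,21,31,-0.524,0.025,0.085,20],[-253,21,31,-0.524,0.025,0.085,20],[-253,21,31,-0.524,0.025,0.085,20],[-253,21,31,-0.524,0.025,0.085,20]]]'; python3 - <<'E'
from tgt import *
b=tcp();print(np.round(arm.get_state()["q"],3))
R=Ro.from_euler("xyz",[-np.pi,0,-1.885]).as_matrix()
print(*rows(T([.5596,-.0121,.0245],R),b))
E
```

```text
t: 12.22
eef_pos: [0.5601, -0.0129, 0.1216]
ee_rot: [-3.14, 0.0, -1.886]
force: [-0.4, -1.0, -2.2]
width: 0.0238
gripper_force: 40.0
[ 0.327  0.263 -0.386  0.001 -0.92  -0.642]
[-0.6  0.9 97.1] [-0.001  0.    -0.001]
```

```bash
python3 -m jog '[[[0,1,40,0,0,0,20],[0,1,75,0,0,0,20],[0,1,90,0,0,0,20],[0,1,96.5,0,0,0,20],[0,1,96.5,0,0,0,20],[0,1,96.5,0,0,0,70],[0,1,96.5,0,0,0,70],[0,1,96.5,0,0,0,70],[0,1,96.5,0,0,0,70],[-2.5,1,94.5,0,-0.125,0,70],[-4.7,1,94.5,0,-0.25,0,70],[-4.7,1,94.5,0,-0.25,0,70],[-4.7,1,94.5,0,-0.25,0,20],[-4.7,1,94.5,0,-0.25,0,20],[-4.7,1,94.5,0,-0.25,0,20],[-4.7,1,94.5,0,-0.25,0,20],[-4.7,1,94.5,0,-0.25,0,20],[-4.7,1,94.5,0,-0.25,0,20]]]' 40; python3 - <<'E'
from tgt import *
print(tcp().round(4))
E
```

```text
t: 14.48
eef_pos: [0.5602, -0.0072, 0.0263]
ee_rot: [-3.141, 0.25, -1.885]
force: [-0.6, 2.2, -0.8]
width: 0.0234
gripper_force: 40.0
[[-2.991e-01 -9.512e-01  7.640e-02  5.602e-01]
 [-9.217e-01  3.087e-01  2.351e-01 -7.200e-03]
 [-2.472e-01 -1.000e-04 -9.690e-01  2.630e-02]
 [ 0.000e+00  0.000e+00  0.000e+00  1.000e+00]]
```

```bash
cat > tgt2.py <<'E'
from h import *
import os,sys
def lidT(pos,Rl): return T(pos,Rl)
if not os.path.exists("grip.npy"):
    L=T([.5602,-.0137,0],Ro.from_euler("z",np.arctan2(-.309,.951)).as_matrix())
    np.save("grip.npy",np.linalg.inv(L)@tcp())
G=np.load("grip.npy")
def target(h,rim=(.5403,-.2714,.1009),yaw=np.deg2rad(-13.)):
    B=boxR(yaw);return T(np.array(rim)+B[:,2]*(-.014+h/1000),B)@G
def show(*hs):
    s=arm.get_state();b=tcp(s);print("q",np.round(s["q"],3))
    for h in hs: print(h,*rows(target(h),b))
if __name__=="__main__":
    show(*map(float,sys.argv[1:]))
E
python3 tgt2.py 150 60 0; python3 - <<'E'
from tgt2 import *
print(target(60).round(3))
E
```

```text
q [ 0.163  0.371 -0.393 -0.34  -0.719 -0.23 ]
150.0 [ 197.5   20.5 -271.4] [ 0.486 -0.023 -0.212]
60.0 [ 213.   -24.3 -194.9] [ 0.486 -0.023 -0.212]
0.0 [ 223.3  -54.2 -143.9] [ 0.486 -0.023 -0.212]
[[-0.097 -0.844  0.528  0.505]
 [-0.972  0.194  0.132 -0.257]
 [-0.214 -0.5   -0.839  0.163]
 [ 0.     0.     0.     1.   ]]
```

```bash
python3 -m jog '[[[-6,0,-24,0,0,0,20],[-20,0,-78,0,0,0,20],[-20,2,-135,0.05,0,-0.02,20],[20,5,-175,0.15,-0.005,-0.06,20],[65,9,-205,0.25,-0.01,-0.11,20],[115,14,-235,0.35,-0.015,-0.15,20],[165,18,-260,0.45,-0.02,-0.2,20],[197.5,20.5,-271.4,0.486,-0.023,-0.212,20],[200,10,-250,0.486,-0.023,-0.212,20],[208,-10,-215,0.486,-0.023,-0.212,20],[213,-24.3,-194.9,0.486,-0.023,-0.212,20],[213,-24.3,-194.9,0.486,-0.023,-0.212,20],[213,-24.3,-194.9,0.486,-0.023,-0.212,20],[213,-24.3,-194.9,0.486,-0.023,-0.212,20],[213,-24.3,-194.9,0.486,-0.023,-0.212,20]]]'; python3 tgt2.py 60 20 0
```

```text
t: 16.35
eef_pos: [0.5047, -0.257, 0.1636]
ee_rot: [-2.602, 0.215, -1.67]
force: [-0.4, -0.2, -1.7]
width: 0.0236
gripper_force: 40.0
q [-0.405  0.08  -0.434 -0.568 -0.659  0.631]
60.0 [0.1 0.5 1. ] [-0.002  0.     0.001]
20.0 [10.   0.6 39.7] [-0.002  0.     0.001]
0.0 [14.9  0.6 59.1] [-0.002  0.     0.001]
```

```bash
python3 -m jog '[[[5,0.5,19,0,0,0,20],[9,0.5,35,0,0,0,20],[10,0.5,39.5,0,0,0,20],[10,0.5,39.5,0,0,0,20],[10,0.5,39.5,0,0,0,20],[10,0.5,39.5,0,0,0,20]]]'; python3 tgt2.py 20 0; python3 - <<'E'
from tgt2 import *
from box import box
# lid top outline and box from the side and top cameras, in the box frame
B=boxR(np.deg2rad(-13.));rim=np.array([.5403,-.2714,.1009])
for c in("side","top"):
    p,d,W=cloud(c)
    b=(W-rim)@B*1000
    m=mask(p,"blue")&(abs(b[...,0])<90)&(abs(b[...,1])<75)&(b[...,2]>-60)&(b[...,2]<60)
    q=b[m]
    for n,k in(("lid",q[q[:,2]>12]),("box",q[q[:,2]<-2])): print(c,n,len(k),np.percentile(k,[1,99],axis=0).round(1).tolist())
    cv2.imwrite(f"pics/{c}6.png",p)
E
```

```text
t: 17.1
eef_pos: [0.5242, -0.2615, 0.1276]
ee_rot: [-2.603, 0.215, -1.67]
force: [0.3, -0.3, -2.0]
width: 0.0235
gripper_force: 40.0
q [-0.411  0.16  -0.422 -0.621 -0.606  0.7  ]
20.0 [-0.2 -0.2 -0.2] [-0.001  0.     0.   ]
0.0 [ 4.7 -0.2 19.2] [-0.001  0.     0.   ]
side lid 1346 [[-72.1, -51.2, 13.1], [66.7, 59.6, 30.4]]
side box 593 [[-64.8, 43.9, -56.6], [62.0, 54.4, -2.5]]
top lid 1861 [[-72.9, -26.2, 14.2], [68.2, 58.1, 27.1]]
top box 316 [[-65.7, -15.1, -57.3], [64.5, 52.2, -17.9]]
```

Positions agree within about 1.5 mm, against 3 mm of play. I lower along the box axis with a 1 mm correction.

```bash
python3 -m jog '[[[0.5,-1.2,3,0,0,0,20],[1.2,-1.2,6,0,0,0,20],[2,-1.2,9,0,0,0,20],[2.7,-1.2,12,0,0,0,20],[3.3,-1.2,14.5,0,0,0,20],[3.9,-1.2,17,0,0,0,20],[3.9,-1.2,17,0,0,0,20],[3.9,-1.2,17,0,0,0,20]]]'; python3 tgt2.py 2 0
```

```text
t: 18.2
eef_pos: [0.5337, -0.2632, 0.1126]
ee_rot: [-2.604, 0.216, -1.67]
force: [-1.6, 0.6, -3.4]
width: 0.0236
gripper_force: 40.0
q [-0.411  0.195 -0.413 -0.643 -0.586  0.728]
2.0 [ 0.3  0.7 -0.2] [-0.  0. -0.]
0.0 [0.8 0.7 1.8] [-0.  0. -0.]
```

Force is low and the lid has tracked the target to within 2 mm of home. I continue to contact.

```bash
python3 -m jog '[[[0.25,0.3,1,0,0,0,20],[0.5,0.3,2,0,0,0,20],[0.6,0.3,2.5,0,0,0,20],[0.6,0.3,2.5,0,0,0,20]]]'; python3 tgt2.py 0
```

```text
t: 18.7
eef_pos: [0.5347, -0.2634, 0.1102]
ee_rot: [-2.604, 0.216, -1.67]
force: [-1.0, -0.1, -1.6]
width: 0.0235
gripper_force: 40.0
q [-0.412  0.2   -0.412 -0.647 -0.583  0.733]
0.0 [ 0.2  0.3 -0.7] [-0.  0. -0.]
```

```bash
python3 -m jog '[[[0.2,0,0.7,0,0,0,20],[0.4,0,1.5,0,0,0,20],[0.4,0,1.5,0,0,0,20]]]'; python3 tgt2.py 0
```

```text
t: 19.08
eef_pos: [0.535, -0.2634, 0.11]
ee_rot: [-2.604, 0.216, -1.669]
force: [-10.1, 3.0, 12.8]
width: 0.0237
gripper_force: 40.0
q [-0.412  0.201 -0.411 -0.649 -0.584  0.736]
0.0 [ 0.2  0.5 -1. ] [-0.     0.001  0.001]
```

```bash
python3 -m jog '[[[0.2,0,0.7,0,0,0,20],[0.4,0,1.5,0,0,0,20],[0.4,0,1.5,0,0,0,20]]]'; python3 tgt2.py 0; python3 - <<'E'
from h import *
p,d=grab_frame("side");cv2.imwrite("pics/s7.png",cv2.resize(p[80:200,300:440],None,fx=5,fy=5,interpolation=cv2.INTER_CUBIC))
E
```

```text
t: 19.45
eef_pos: [0.535, -0.2634, 0.1099]
ee_rot: [-2.603, 0.216, -1.668]
force: [-21.6, 5.2, 28.9]
width: 0.0238
gripper_force: 40.1
q [-0.413  0.201 -0.411 -0.65  -0.585  0.738]
0.0 [ 0.2  0.5 -1.1] [-0.001  0.001  0.002]
```

View pics/s7.png

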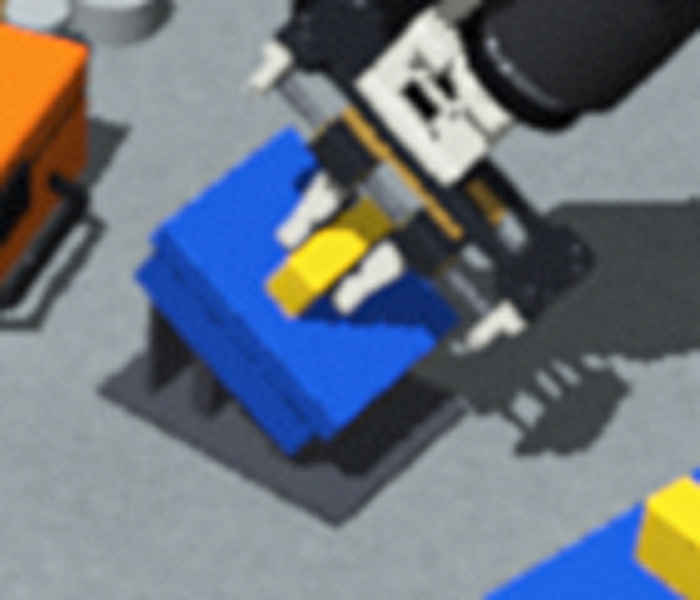

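The side view shows the lid square with its skirt over the rim, and the reaction of about 36 N is along the box axis. I relax the press, open, and back out.

```bash
python3 -m jog '[[[-0.5,0,-2,0,0,0,24],[-0.5,0,-2,0,0,0,40],[-0.5,0,-2,0,0,0,60],[-0.5,0,-2,0,0,0,60],[-0.5,0,-2,0,0,0,60],[-0.5,0,-20,0,0,0,60],[-0.5,0,-50,0,0,0,60],[-0.5,0,-90,0,0,0,60],[-0.5,0,-140,0,0,0,60],[-0.5,0,-170,0,0,0,60],[-0.5,0,-170,0,0,0,60],[-0.5,0,-170,0,0,0,60]]]'; python3 - <<'E'
from h import *
B=boxR(np.deg2rad(-13.));rim=np.array([.5403,-.2714,.1009])
for c in("top","side"):
    p,d,W=cloud(c)
    b=(W-rim)@B*1000
    m=mask(p,"blue")&(abs(b[...,0])<90)&(abs(b[...,1])<75)&(abs(b[...,2])<30);q=b[m]
    t=q[q[:,2]>0];A=np.c_[t[:,:2],np.ones(len(t))];pl=np.linalg.lstsq(A,t[:,2],rcond=None)[0]
    print(c,"plane",pl.round(4),"ext",np.percentile(t,[1,99],axis=0).round(1).tolist())
    cv2.imwrite(f"pics/{c}8.png",p)
f=lambda a,y0,y1,x0,x1,k:cv2.resize(a[y0:y1,x0:x1],(int((x1-x0)*k),int((y1-y0)*k)),interpolation=cv2.INTER_CUBIC)
a=cv2.imread("pics/side8.png");t=cv2.imread("pics/top8.png")
cv2.imwrite("pics/c8.png",np.hstack([f(a,80,200,300,420,3.3),f(t,150,270,430,550,3.3)]))
for z0,z1 in((.055,.063),):
    W=W; 
p,d,W=cloud("top")
q=pick(W,p,"red",[.38,.25,.06],[.52,.42,.13]);print("knob top",np.percentile(q,[5,50,95],axis=0).round(4).tolist())
h=cv2.cvtColor(p,cv2.COLOR_BGR2HSV)
g=W[(W[...,2]>.07)&(W[...,2]<.09)&(abs(W[...,0]-.5)<.06)&(abs(W[...,1]-.29)<.06)];print("lever/hub",len(g),cv2.minAreaRect((g[:,:2]*1000).astype(np.float32)))
E
```

```text
t: 21.0
eef_pos: [0.4461, -0.2856, 0.2505]
ee_rot: [-2.604, 0.216, -1.671]
force: [0.1, 0.1, -0.6]
width: 0.0602
gripper_force: 0.0
top plane [-7.1000e-03 -1.0000e-03  2.6188e+00] ext [[-72.6, -53.0, 0.1], [67.9, 57.6, 6.5]]
side plane [-1.3000e-03  1.9000e-03  4.1739e+00] ext [[-71.0, -51.4, 0.2], [67.2, 58.9, 9.9]]
knob top [[0.4388, 0.325, 0.0777], [0.4455, 0.3296, 0.1067], [0.4536, 0.3404, 0.1096]]
lever/hub 243 ((487.4188232421875, 297.1934814453125), (30.12485122680664, 111.022705078125), 58.275814056396484)
```

View pics/c8.png

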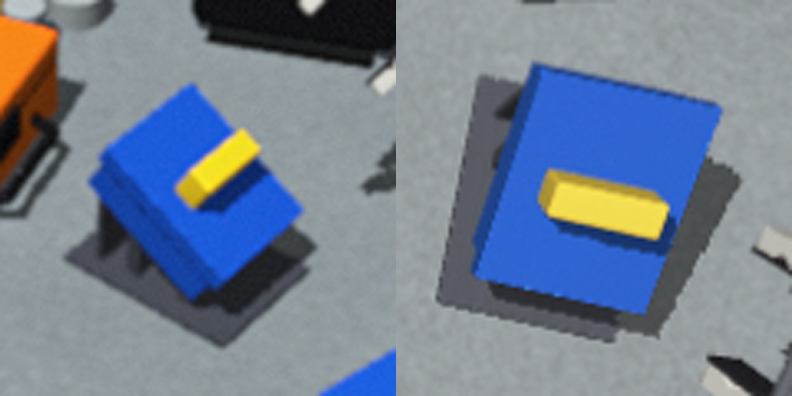

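The crops show the lid square on the box with the arm clear. Its plane is parallel to the rim within 0.007 rad, and the plate top is 3–4 mm above the rim (4 expected), so it is fully home. Next is the counter: I go behind the knob with the fingers shut.

```bash
cat > kn.py <<'E'
from h import *
x=np.array([-.122,-.9925,0]);rad=np.array([-.9925,.122,0]);A=np.array([.5232,.278,0])
R=np.c_[x,rad,[0,0,-1]]
def P(s,z): return T(A+.089*rad+s/1000*x+[0,0,z],R)
if __name__=="__main__":
    b=tcp();print(b[:3,3].round(4),"q",np.round(arm.get_state()["q"],2))
    for s,z in((-82,.2),(-82,.083),(26,.083),(32,.083)): print(s,z,*rows(P(s,z),b))
    p,d,W=cloud("wrist")
E
python3 kn.py
```

```text
[ 0.4464 -0.2854  0.2493] q [-0.52 -0.05 -0.37 -0.51 -0.89  0.62]
-82 0.2 [-626.4  153.6  127.7] [-0.531  0.217 -0.036]
-82 0.083 [-601.3  211.9  226. ] [-0.531  0.217 -0.036]
26 0.083 [-495.8  202.2  204.8] [-0.531  0.217 -0.036]
32 0.083 [-490.   201.6  203.6] [-0.531  0.217 -0.036]
```

```bash
python3 -m jog '[[[-60,15,12,-0.05,0.02,0,0],[-120,30,25,-0.1,0.04,-0.01,0],[-180,44,37,-0.16,0.065,-0.01,0],[-240,59,49,-0.22,0.09,-0.015,0],[-300,74,61,-0.28,0.11,-0.02,0],[-360,88,73,-0.34,0.14,-0.02,0],[-420,103,86,-0.4,0.16,-0.03,0],[-480,118,98,-0.46,0.19,-0.03,0],[-540,132,110,-0.531,0.217,-0.036,0],[-600,147,122,-0.531,0.217,-0.036,0],[-626,154,128,-0.531,0.217,-0.036,0],[-626,154,128,-0.531,0.217,-0.036,0],[-626,154,128,-0.531,0.217,-0.036,0],[-626,154,128,-0.531,0.217,-0.036,0],[-626,154,128,-0.531,0.217,-0.036,0]]]'; python3 kn.py; python3 - <<'E'
from h import *
cp=camera_params("wrist");p,d=grab_frame("wrist");p,d,W=cloud("wrist",p,d,cp);cv2.imwrite("pics/w9.png",p)
q=pick(W,p,"red",[.38,.25,.06],[.52,.42,.13]);print("knob wrist",len(q),np.percentile(q,[5,50,95],axis=0).round(4).tolist() if len(q) else 0)
E
```

```text
t: 23.08
eef_pos: [0.4452, 0.3687, 0.2003]
ee_rot: [-3.139, 0.0, -1.694]
force: [-0.2, 0.3, -0.2]
width: 0.0003
gripper_force: 0.0
[0.4452 0.3687 0.2003] q [ 1.03  0.22 -0.25  0.   -1.1  -1.16]
-82 0.2 [-1.5  0.5  0.3] [-0.002  0.    -0.001]
-82 0.083 [ -1.5   0.8 117.3] [-0.002  0.    -0.001]
26 0.083 [106.5   0.7 117.3] [-0.002  0.    -0.001]
32 0.083 [112.5   0.7 117.3] [-0.002  0.    -0.001]
knob wrist 908 [[0.4404, 0.3225, 0.0914], [0.4477, 0.3301, 0.1095], [0.4554, 0.3389, 0.1108]]
```

View pics/w9.png

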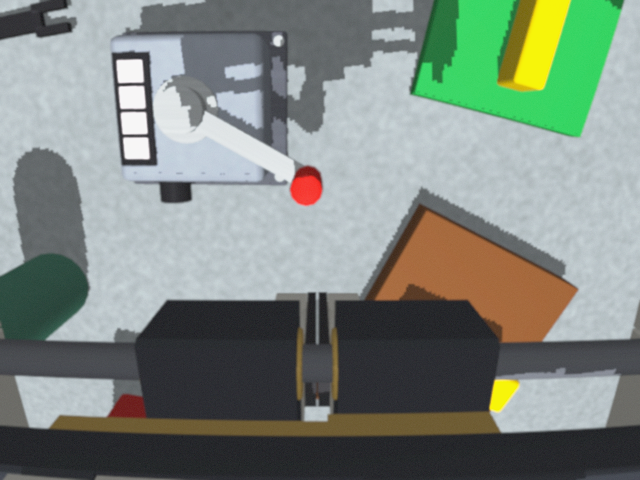

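Wrist view: red knob at (306,186), lever hub at (185,110). The spray can at the lower left is tall, so I check its distance from the gripper body before going down.

```bash
python3 - <<'E'
from h import *
f=np.load("top0.npz");p,d,W=cloud("top",f["p"],f["d"])
print("can top",np.nanmedian(W[122:130,160:170].reshape(-1,3),0).round(3),"brown max z",np.nanpercentile(W[270:350,90:190,2],99.5).round(3))
E
python3 -m jog '[[[0,0,50,0,0,0,0],[0,0,95,0,0,0,0],[0,0,117,0,0,0,0],[0,0,117,0,0,0,0]]]' | head -2
```

```text
can top [0.697 0.406 0.169] brown max z 0.075
t: 23.68
eef_pos: [0.4447, 0.3682, 0.0815]
```

```bash
python3 -m jog '[[[10,0,0,0,0,0,0],[20,0,0,0,0,0,0],[32,0,0,0,0,0,0],[44,0,0,0,0,0,0],[56,0,0,0,0,0,0],[68,0,0,0,0,0,0],[80,0,0,0,0,0,0],[90,0,0,0,0,0,0],[98,0,0,0,0,0,0],[102,0,0,0,0,0,0],[102,0,0,0,0,0,0]]]'; python3 kn.py
```

```text
t: 25.05
eef_pos: [0.4349, 0.2696, 0.084]
ee_rot: [-3.136, 0.004, -1.693]
force: [6.1, 5.4, -3.2]
width: 0.0004
gripper_force: 4.3
[0.4349 0.2696 0.084 ] q [ 0.94  0.23 -0.54  0.   -0.79 -1.07]
-82 0.2 [-101.5    1.7 -115.6] [-0.006  0.004  0.   ]
-82 0.083 [-101.1    2.3    1.4] [-0.006  0.004  0.   ]
26 0.083 [6.9 2.4 0.9] [-0.006  0.004  0.   ]
32 0.083 [12.9  2.4  0.9] [-0.006  0.004  0.   ]
```

```bash
python3 -m jog '[[[3,0,0,0,0,0,0],[6,0,0,0,0,0,0],[9,0,0,0,0,0,0],[9,0,0,0,0,0,0]]]'; python3 - <<'E'
from h import *
p,d,W=cloud("top")
q=pick(W,p,"red",[.38,.15,.09],[.52,.42,.13]);print("knob",len(q),np.percentile(q,[5,50,95],axis=0).round(4).tolist() if len(q) else 0)
cv2.imwrite("pics/t10.png",p)
E
```

```text
t: 25.6
eef_pos: [0.4358, 0.263, 0.0846]
ee_rot: [-3.133, 0.008, -1.692]
force: [13.9, 9.8, -7.5]
width: 0.0005
gripper_force: 6.8
knob 13 [[0.4323, 0.2326, 0.0955], [0.4348, 0.2341, 0.1087], [0.4369, 0.2382, 0.1097]]
```

The knob is close to the stop. The sideways force comes from it nesting in the finger seam while its arc curves in, so I follow the arc (tool y −5) and press on slightly.

```bash
python3 -m jog '[[[1,-2.5,0,0,0,0,0],[2,-5,0,0,0,0,0],[3,-5,0,0,0,0,0],[4,-5,0,0,0,0,0],[4,-5,0,0,0,0,0]]]'; python3 - <<'E'
from h import *
p,d,W=cloud("top")
print(spot_in("tally_knob","top")[:1])
q=pick(W,p,"red",[.38,.15,.09],[.52,.42,.13]);print("knob",len(q),np.median(q,0))
E
```

```text
t: 26.28
eef_pos: [0.438, 0.261, 0.0845]
ee_rot: [-3.136, 0.011, -1.692]
force: [-6.3, 24.4, -2.3]
width: 0.0004
gripper_force: 12.6
[{'uv': [258.0, 221.2], 'confidence': 0.32}]
knob 8 [0.43696399 0.23406219 0.10745641]
```

```bash
python3 -m jog '[[[2,0,0,0,0,0,0],[3,0,0,0,0,0,0],[3,0,0,0,0,0,0]]]'
```

```text
t: 26.75
eef_pos: [0.4382, 0.2604, 0.0846]
ee_rot: [-3.134, 0.015, -1.692]
force: [-8.2, 33.2, -7.7]
width: 0.0006
gripper_force: 16.7
```

At the stop: force climbs to 33 N with no further motion. Now I retreat, let the lever spring back, and lift clear.

```bash
python3 -m jog '[[[-10,1,0,0,0,0,0],[-30,5,0,0,0,0,0],[-60,5,0,0,0,0,0],[-95,5,0,0,0,0,0],[-120,5,0,0,0,0,0],[-122,5,0,0,0,0,0],[-122,5,-40,0,0,0,0],[-122,5,-100,0,0,0,0],[-122,5,-160,0,0,0,0],[-122,5,-160,0,0,0,0],[-122,5,-160,0,0,0,0]]]'; python3 - <<'E'
from h import *
p,d,W=cloud("top")
q=pick(W,p,"red",[.38,.15,.09],[.52,.42,.13]);print("knob",len(q),np.median(q,0))
cv2.imwrite("pics/t11.png",p)
B=boxR(np.deg2rad(-13.));b=(W-np.array([.5403,-.2714,.1009]))@B*1000
t=b[mask(p,"blue")&(abs(b[...,0])<90)&(abs(b[...,1])<75)&(b[...,2]>0)&(b[...,2]<30)]
print("lid",np.median(t,0),np.percentile(t,[1,99],axis=0).round(1).tolist())
E
```

```text
t: 28.12
eef_pos: [0.4449, 0.3723, 0.2425]
ee_rot: [-3.14, -0.001, -1.694]
force: [0.3, -0.9, -1.7]
width: 0.0005
gripper_force: 0.0
knob 74 [0.44565339 0.33098024 0.10771297]
lid [10.20922247  3.70040612  2.49546272] [[-72.6, -53.1, 0.1], [68.1, 57.6, 6.2]]
```

View pics/t11.png

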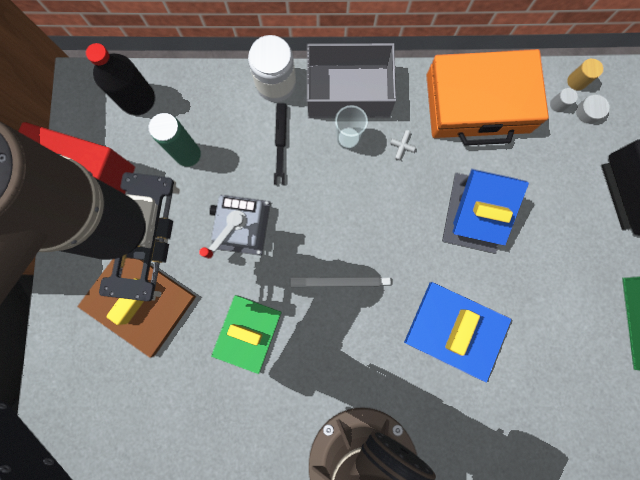

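The lever is back at rest (knob at 206,252), the lid is on the box (490,208), the other things have not moved and the arm is clear.

```bash
python3 -c "
from station import arm
print(arm.job_done())"
```

```text
the job is handed in; nothing more can be done
None
```

The small blue lid is home on the kit box and released, the tally lever was then swung to its stop and sprang back to rest, and the job is handed in at about 28 s.

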